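Drive the lens spacer out of a microscope tube

ROBOT

A 6-joint arm with a two-finger parallel gripper is mounted at the origin on the work surface. World frame = base frame: x ahead of the robot, y to its left, z up, the work surface at z = 0. Lengths are in m, angles in rad, forces in N, time in s.
With the tool pointing down it reaches from about 0.4 to 0.825 m from the base axis. Payload 7 kg.
Tool frame: the origin (TCP) lies at the very end of the fingers, on their centre line; the grasp point (between the pads) lies 19 mm behind it (ctrl.tcp_to_grasp is the distance from the TCP to the grasp point, in m); z points along the fingers, y is the line along which they close (so a half turn about z gives the same grasp; the last joint's range is limited). The gripper opens to 88 mm and grips with 3 to 60 N. Pads are 19 mm wide; open, the fingers measure 130 mm over their backs; the gripper's body (78 mm by 193 mm) begins 47 mm behind the grasp point.
Start: joints at [-0.987, 0.359, 0.012, 0, -1.224, -0.288], TCP at [0.197, -0.646, 0.227] pointing down, gripper open.
Joint ranges: [-3.07, 3.07], [-1.43, 2.12], [-1.02, 1.25], [-3.03, 1.67], [-3.05, -0], [-3.03, 3.03]. Speed limits (rad/s): [2.39, 2.39, 3.01, 3.14, 3.14, 3.14].

INTERFACE

Orientations are given as a unit quaternion [x, y, z, w].
In Python, from cell import ctrl gives the robot as it stands.
- The arm moves only by the tool send_rows, never from a script. Its arguments are lists of equal length, an entry for each row: "delta_pos": the shift along the tool's x, y, z in mm, a list of three; "dr": the turn, a rotation vector about the tool's x, y, z in rad, a list of three; "gripper": the closure, from 0 (fully open) to 1 (shut). A call has 1 to 8 rows; each row shifts and turns the commanded pose from where the row before left it, along the tool's axes as they then stand; what a row does not reach is not made up. A row lasts 1/8 s, in which the tool goes at most 62.5 mm and 10.7 degrees, less where a joint would pass 70% of its speed; a pose out of reach is approached as far as the arm can. A call is refused whole if a number of a shift passes 62.5 or a number of a turn 0.188, either way. A call with a gripper value outside its range is refused whole. The fingers move at their own pace and stop on an object; "grip_force" is the grip in N (left out, the last holds). Time passes only in rows, so rows that do not move let the fingers close. It gives the time, the measured TCP pose, the force, the opening and the grip force at its end, in the units of the state.
- ctrl.sense(): the state, without advancing time (a new reading comes with each control period).
- ctrl.snapshot(name): name is "scene" or "top" or "wrist"; returns (picture, depth): 384x512x3 uint8, red, green, blue; 384x512 float32, m along the optical axis (not along the pixel's ray), 0 where there is no reading.
- ctrl.camera_info(name): a dict with "fx", "fy", "cx", "cy" (pixels), "pose" (4x4, takes a point from camera to world coordinates); the wrist camera has in their place "T_tool_cam" (4x4, takes a point from camera to tool coordinates, whose origin is the TCP and whose axes are the flange's). Camera axes: x right, y up, looking along -z (the intrinsics and any distortion apply to the point x, -y, -z); pixel columns grow to the right and rows downward; lengths in m; the calibration is good to about 2 mm. A picture is of the moment at which its call begins: read the wrist's pose just before it. camera_info takes no time and is no camera call.
- ctrl.hand_in(): hands the job in; it is judged then, once.
The state is a dict: "clock": time; "qpos": joint angles; "qd": joint speeds; "joint_efforts": joint torques, N m; "position": TCP position; "eef_rot": TCP orientation; "force": force on the tool from outside, world axes, zero at the start; "torque": the same for the moment, N m; "width": opening from 0.0 (shut) to 1.0 (fully open); "finger_force": force on a finger pad.
Only numpy, scipy, OpenCV 4.12 (cv2) and the standard library are available. Lean on these libraries where they do the work, as an engineer would, in place of code of your own. Each camera call takes 0.05 s, during which the arm holds its last target. There are 200 camera calls.

TASK

A lens spacer is stuck in the short black microscope tube held upright in the press-out stand. Take the middle-sized of the three drifts from the rack (the thin one slips through the spacer's hole, the thick one does not enter the tube), push it down through the tube from above until its black head sits on the tube's rim, so that the spacer drops into the stand's tray, and let go, leaving the drift there. Drive the spacer with the drift, not with the fingers.

Things in the scene. Friction and masses are not known exactly. Their poses are not given: they have to be found in the camera images.
- drift: The right drift, 0.2 to 0.36 kg: an aluminium rod, 32 mm in diameter, 58 mm long, its lowest 8 mm tapered to a flat 20 mm nose, under a black cylindrical head 50 mm in diameter, 48 mm high, which is grip and stop. Stands nose down in the rack. Origin: centre of the nose's flat end; z up along the rod; head from z = 58 to 106 mm. Grip the head's upper half: its underside must meet the tube's rim.
- rack: Fixed wooden board 300 by 100 by 8 mm, long side (its x) roughly left-right; origin: centre of its underside. On it a row of three wooden socket blocks 66 mm square, 100 mm apart, tops 48 mm above the table; the three drifts stand loosely in them in any order, 28 mm deep. The other two, equally tall: thin (10 mm rod, 30 mm head), thick (49 mm rod, 68 mm head).
- spacer: Aluminium ring, 40 mm outside, hole 14 mm, 22 mm high, 50 g, held in the tube by two sprung steel pads; its top is 8 mm below the rim, seen from above. It slides at a push of about 7 to 13 N and after 16 mm is past the pads and drops. Origin: centre of its underside, z along its axis, up at the start.
- bore_mouth (a point): Centre of the rim of the vertical black tube, 102 mm above the table, z up. Tube 57 mm outside, bore 43 mm, 44 mm long, open below. The pads, 19 mm down the bore along this frame's x, yield to the rod. It is fixed in the middle of an aluminium stand (150 by 160 mm, bridge 76 mm high beside the tube) right of the rack; the tray below has a floor 6 mm and walls 18 mm above the table.

How it is judged:
By the outcome, as a careful person would: the job done as asked, in the order asked, and still so for the second after the job is handed in, with the robot touching nothing.
It also fails if it takes over 40 s, if anything falls off the work surface, if the arm or the gripper's body presses on something with over 40 N, if the wrist force passes 120 N, or if a joint passes its speed limit or range.

## Working session

There is one attempt and no reset: what is moved stays moved. The work goes in short steps, Python scripts to look and compute and a tool call to move; the robot and the scene stay as the last step left them, time stands still between calls to the robot, and variables do not carry over. Pictures are saved under pics/ and viewed, at most 10 in all, crops included, and the job is handed in when it is done.

Besides the shell and the picture viewer there is one more tool, called as name(argument=value, ...), one argument or row to a line, values as JSON. send_rows: Moves the arm, as the interface text tells. Its arguments: {"type":"object","properties":{"delta_pos":{"type":"array","items":{"type":"array","items":{"type":"number"}}},"dr":{"type":"array","items":{"type":"array","items":{"type":"number"}}},"gripper":{"type":"array","items":{"type":"number"}},"grip_force":{"type":"number"}},"required":["delta_pos","dr","gripper"]}

```bash
mkdir -p pics; ls; cat > h.py <<'E'
import numpy as np, cv2
from cell import ctrl
from scipy.spatial.transform import Rotation as R
def cam(n,s=None):
    c=ctrl.camera_info(n)
    if 'pose' in c: T=np.array(c['pose'])
    else:
        W=np.eye(4);W[:3,:3]=R.from_quat(s['eef_rot']).as_matrix();W[:3,3]=s['position'];T=W@np.array(c['T_tool_cam'])
    return c,T
def pts(c,T,uv,d):
    uv=np.atleast_2d(uv);x=(uv[:,0]-c['cx'])/c['fx'];y=(uv[:,1]-c['cy'])/c['fy']
    P=np.c_[x,-y,-np.ones(len(uv))]*np.reshape(d,(-1,1))
    return P@T[:3,:3].T+T[:3,3]
def plane(c,T,uv,z):
    P=pts(c,T,uv,1.0);o=T[:3,3];r=P-o
    return o+r*((z-o[2])/r[:,2:])
E
python3 - <<'E'
from h import *
s=ctrl.sense();print(s)
for n in('top','scene'):
    p,d=ctrl.snapshot(n);cv2.imwrite(f'pics/{n}1.png',p[:,:,::-1]);np.savez(f'{n}1.npz',p=p,d=d)
    c,T=cam(n);print({k:v for k,v in c.items()},(d>0).mean())
print(ctrl.camera_info('wrist'))
E
```

```text
pics
{'clock': 0.0, 'qpos': array([-9.86921325e-01,  3.59363758e-01,  1.10733544e-02, -3.71542106e-04,
       -1.22406250e+00, -2.88112899e-01]), 'qd': array([-0.00058701, -0.00149061,  0.00080351,  0.00081734,  0.0008838 ,
        0.00206112]), 'joint_efforts': array([ 5.71624514e-04, -5.82714808e+01,  2.93048948e+01,  6.99693918e+00,
        6.80900455e-03, -1.78523433e-04]), 'position': array([ 0.19659759, -0.64523997,  0.22564008]), 'eef_rot': array([-1.47280021e-01,  9.89094515e-01,  7.79245655e-04, -1.70354835e-04]), 'force': array([ 0.22042639,  0.89680198, -0.66961716]), 'torque': array([ 0.01010646, -0.02489482,  0.01282392]), 'finger_force': 0.0, 'width': 0.9945509615216455}
{'fx': 436.33015408592587, 'fy': 436.33015408592587, 'cx': 256.4348347151167, 'cy': 192.90445336533907, 'pose': array([[ 0.02428551,  0.99418322, -0.10492829,  0.45469477],
       [-0.99933295,  0.02700588,  0.02458329,  0.00677845],
       [ 0.02727397,  0.10426128,  0.9941759 ,  0.81735202],
       [ 0.        ,  0.        ,  0.        ,  1.        ]])} 0.9960378011067709
{'fx': 449.8864945308421, 'fy': 449.8864945308421, 'cx': 261.5941491227804, 'cy': 186.75804735242116, 'pose': array([[ 0.78503339, -0.44681005,  0.42904936,  0.9160922 ],
       [ 0.61945209,  0.56769332, -0.54222081, -0.52089312],
       [-0.00129876,  0.69143696,  0.72243563,  0.75710671],
       [ 0.        ,  0.        ,  0.        ,  1.        ]])} 0.9961649576822916
{'fx': 275.71845249737805, 'fy': 275.71845249737805, 'cx': 252.30121333784012, 'cy': 190.84479082510902, 'T_tool_cam': array([[-1.28675575e-03,  9.64588042e-01,  2.63757944e-01,
         7.08525370e-02],
       [ 9.99999171e-01,  1.25555564e-03,  2.86856688e-04,
        -5.71491129e-04],
       [-5.44642440e-05,  2.63758095e-01, -9.64588858e-01,
        -1.59552567e-01],
       [ 0.00000000e+00,  0.00000000e+00,  0.00000000e+00,
         1.00000000e+00]])}
```

View pics/top1.png

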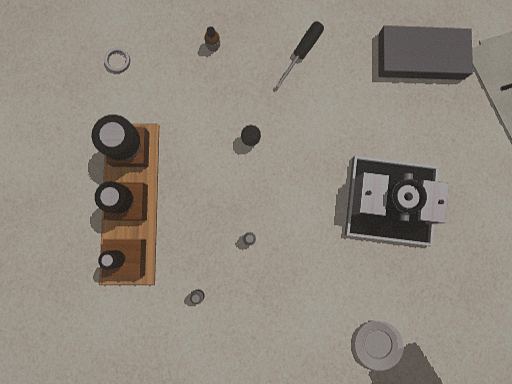

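View pics/scene1.png

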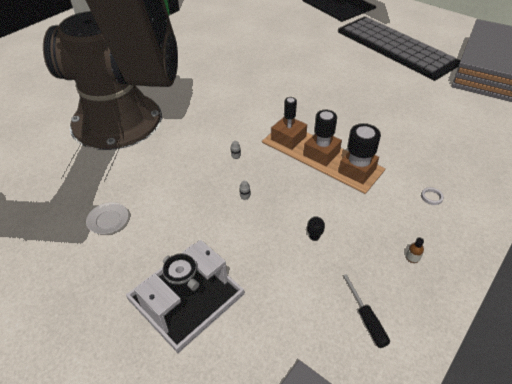

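The top view shows the rack at left with the thick, middle and thin heads at about (112,136), (112,197) and (110,260). The tube is at (408,196) with the spacer inside it. The scene view agrees: the middle drift's top is near (326,117) and the tube near (180,268).

```bash
python3 - <<'E'
from h import *
for n in('top','scene'):
    f=np.load(n+'1.npz');c,T=cam(n);d=f['d'];v,u=np.mgrid[:384,:512]
    P=pts(c,T,np.c_[u.ravel(),v.ravel()],d.ravel())
    ok=d.ravel()>0
    h=ok&(P[:,2]>.085)&(P[:,2]<.16)&(P[:,0]>.2)&(P[:,0]<.8)&(abs(P[:,1])<.5)
    m=(h.reshape(d.shape)).astype(np.uint8)
    k,l,st,ce=cv2.connectedComponentsWithStats(m)
    for i in range(1,k):
        if st[i,4]<60: continue
        Q=P[(l==i).ravel()];zt=np.percentile(Q[:,2],95);t=Q[Q[:,2]>zt-.006]
        (a,b),r=cv2.minEnclosingCircle(t[:,:2].astype(np.float32))
        print(n,st[i],'top z',zt.round(4),'mean',t.mean(0).round(4),'circ',np.round((a,b,r),4))
# sight-ray heights: light disc on middle head, two views
rays=[]
for n,box in(('top',(88,175,140,222)),('scene',(308,103,345,150))):
    f=np.load(n+'1.npz');c,T=cam(n);x0,y0,x1,y1=box
    g=cv2.cvtColor(f['p'][y0:y1,x0:x1],cv2.COLOR_RGB2HSV);m=((g[...,2]>110)&(g[...,1]<40)).astype(np.uint8)
    k,l,st,ce=cv2.connectedComponentsWithStats(m)
    print(n,[(st[i].tolist(),(ce[i]+[x0,y0]).round(1)) for i in range(1,k) if st[i,4]>30])
E
```

```text
top [  91  114   49   46 1641] top z 0.1266 mean [0.6163 0.2232 0.1246] circ [0.6167 0.224  0.0341]
top [ 391  173   36   48 1038] top z 0.1018 mean [ 0.5326 -0.2657  0.1   ] circ [ 0.5336 -0.2666  0.0293]
top [ 95 181  37  32 943] top z 0.1265 mean [0.5169 0.221  0.1246] circ [0.5171 0.2217 0.025 ]
top [ 98 250  26  20 398] top z 0.1261 mean [0.4173 0.2192 0.1244] circ [0.4171 0.2198 0.0152]
scene [284  97  13  20 232] top z 0.127 mean [0.4182 0.2181 0.1255] circ [0.4179 0.2198 0.0155]
scene [314 109  23  28 513] top z 0.1276 mean [0.5181 0.2198 0.1258] circ [0.5165 0.2223 0.0268]
scene [348 123  33  34 886] top z 0.1275 mean [0.6176 0.2217 0.1258] circ [0.6161 0.2247 0.0363]
scene [162 253  36  36 941] top z 0.103 mean [ 0.5335 -0.268   0.1012] circ [ 0.5322 -0.266   0.0299]
top [([0, 0, 11, 47, 308], array([ 91.4, 196.8])), ([12, 12, 19, 19, 270], array([109.2, 195.9]))]
scene [([0, 0, 37, 46, 738], array([328.2, 117.5])), ([12, 8, 13, 9, 86], array([326.2, 115.1])), ([11, 38, 9, 6, 42], array([323.2, 143.3]))]
```

send_rows(
  delta_pos=[
    [-25, 15, 0],
    [-45, 27, 0],
    [-50, 31, 0],
    [-50, 31, 0],
    [-50, 31, 0],
    [-50, 31, 0],
    [-50, 31, 0],
    [-50, 31, 0],
  ],
  dr=[
    [0, 0, 0],
    [0, 0, 0],
    [0, 0, 0],
    [0, 0, 0],
    [0, 0, 0],
    [0, 0, 0],
    [0, 0, 0],
    [0, 0, 0],
  ],
  gripper=[0, 0, 0, 0, 0, 0, 0, 0],
)

```text
clock: 1.1
position: [0.4851, -0.318, 0.2265]
eef_rot: [-0.147, 0.989, 0.0, -0.0]
force: [1.0, -0.2, -0.5]
width: 1.0
finger_force: 0.0
```

send_rows(
  delta_pos=[
    [-40, 24, 0],
    [-22, 13, 0],
    [0, 0, 0],
    [0, 0, 0],
    [0, 0, 0],
  ],
  dr=[
    [0, 0, 0],
    [0, 0, 0],
    [0, 0, 0.148],
    [0, 0, 0.148],
    [0, 0, 0],
  ],
  gripper=[0, 0, 0, 0, 0],
)

```text
clock: 1.72
position: [0.5325, -0.266, 0.2262]
eef_rot: [-0.0, 1.0, 0.0, -0.0]
force: [0.1, 0.9, -0.0]
width: 1.006
finger_force: 0.0
```

```bash
cat > look.py <<'E'
import sys
from h import *
name=sys.argv[1]
s=ctrl.sense();p,d=ctrl.snapshot('wrist');cv2.imwrite(f'pics/{name}.png',p[:,:,::-1])
c,T=cam('wrist',s);np.savez(name+'.npz',p=p,d=d,T=T)
print(s['clock'],s['position'].round(4),s['eef_rot'].round(4),s['qpos'].round(2),s['force'].round(1),s['width'])
v,u=np.mgrid[:384,:512];P=pts(c,T,np.c_[u.ravel(),v.ravel()],d.ravel())
z=float(sys.argv[2]);x0,y0=map(float,sys.argv[3:5])
h=(d.ravel()>0)&(abs(P[:,2]-z)<.006)&(np.hypot(P[:,0]-x0,P[:,1]-y0)<.04)
m=h.reshape(d.shape).astype(np.uint8);k,l,st,ce=cv2.connectedComponentsWithStats(m)
for i in range(1,k):
    if st[i,4]<60: continue
    Q=P[(l==i).ravel()];(a,b),r=cv2.minEnclosingCircle(Q[:,:2].astype(np.float32))
    print(st[i],ce[i].round(1),'z',np.median(Q[:,2]).round(4),'circ',np.round((a,b,r),4))
E
python3 look.py w1 0.102 0.533 -0.266
```

```text
1.725 [ 0.5325 -0.266   0.2262] [-5.e-04  1.e+00  1.e-04 -4.e-04] [-0.14  0.23 -0.17 -0.   -1.17 -1.43] [ 0.1  0.9 -0. ] 1.0056067002536053
[ 226  156   54   54 1115] [252.3 182.9] z 0.103 circ [ 0.532  -0.2669  0.0293]
```

The rim sits at about (252,183) in the wrist view. It measures (0.532, -0.267, 0.103) with radius 29 mm, which matches the fixed cameras. Next I go above the middle drift.

send_rows(
  delta_pos=[
    [0, 30, 0],
    [0, 55, 0],
    [0, 60, 0],
    [5, 60, 0],
    [5, 60, 0],
    [5, 60, 0],
    [0, 60, 0],
    [0, 55, 0],
  ],
  dr=[
    [0, 0, 0],
    [0, 0, 0],
    [0, 0, 0],
    [0, 0, 0],
    [0, 0, 0],
    [0, 0, 0],
    [0, 0, 0],
    [0, 0, 0],
  ],
  gripper=[0, 0, 0, 0, 0, 0, 0, 0],
)

```text
clock: 2.78
position: [0.5175, 0.1757, 0.2269]
eef_rot: [-0.002, 1.0, 0.0, 0.0]
force: [0.6, -0.2, 0.5]
width: 1.004
finger_force: 0.0
```

send_rows(
  delta_pos=[
    [0, 35, 0],
    [0, 13, 0],
    [0, 0, 0],
  ],
  dr=[
    [0, 0, 0],
    [0, 0, 0],
    [0, 0, 0],
  ],
  gripper=[0, 0, 0],
)

```text
clock: 3.15
position: [0.5177, 0.2219, 0.2263]
eef_rot: [-0.001, 1.0, -0.0, -0.0]
force: [0.9, -1.0, 0.0]
width: 1.001
finger_force: 0.0
```

```bash
python3 look.py w2 0.126 0.517 0.2215
```

```text
3.15 [0.5177 0.2219 0.2263] [-1.1e-03  1.0e+00 -2.0e-04 -2.0e-04] [ 0.75  0.18 -0.24 -0.   -1.16 -2.32] [ 0.9 -1.   0. ] 1.0009616659294047
[ 229  163   50   50 1958] [253.5 187.9] z 0.1274 circ [0.516  0.2226 0.025 ]
```

View pics/w2.png

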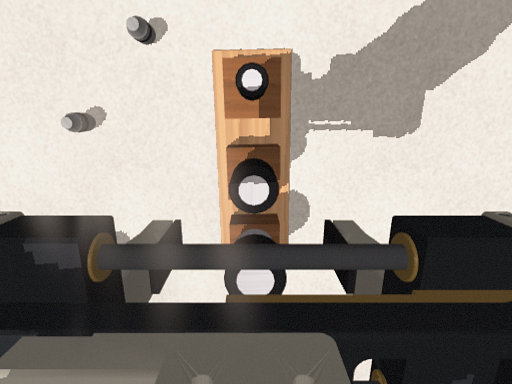

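The wrist view has the middle head at (253,188), centred between the fingers and well clear of its neighbours. I descend and grip.

send_rows(
  delta_pos=[
    [1, 0, 30],
    [0, 0, 40],
    [0, 0, 35],
    [0, 0, 20],
    [0, 0, 7],
    [0, 0, 0],
  ],
  dr=[
    [0, 0, 0],
    [0, 0, 0],
    [0, 0, 0],
    [0, 0, 0],
    [0, 0, 0],
    [0, 0, 0],
  ],
  gripper=[0, 0, 0, 0, 0, 0],
)

```text
clock: 3.95
position: [0.5171, 0.221, 0.0948]
eef_rot: [0.0, 1.0, -0.0, 0.0]
force: [-0.2, -0.1, 0.5]
width: 1.002
finger_force: 0.0
```

send_rows(
  delta_pos=[
    [0, 0, 0],
    [0, 0, 0],
    [0, 0, 0],
    [0, 0, 0],
    [0, 0, 0],
    [0, 0, 0],
  ],
  dr=[
    [0, 0, 0],
    [0, 0, 0],
    [0, 0, 0],
    [0, 0, 0],
    [0, 0, 0],
    [0, 0, 0],
  ],
  gripper=[1, 1, 1, 1, 1, 1],
  grip_force=45,
)

```text
clock: 4.7
position: [0.517, 0.222, 0.0947]
eef_rot: [0.0, 1.0, 0.0, 0.0]
force: [-1.3, 1.1, 0.7]
width: 0.562
finger_force: 45.0
```

send_rows(
  delta_pos=[
    [0, 0, -15],
    [0, 0, -25],
    [0, 0, -35],
    [0, 0, -35],
    [0, 0, -25],
    [0, 0, 0],
  ],
  dr=[
    [0, 0, 0],
    [0, 0, 0],
    [0, 0, 0],
    [0, 0, 0],
    [0, 0, 0],
    [0, 0, 0],
  ],
  gripper=[1, 1, 1, 1, 1, 1],
)

```text
clock: 5.45
position: [0.5175, 0.2222, 0.2321]
eef_rot: [0.0, 1.0, 0.001, 0.002]
force: [0.1, -0.1, -3.5]
width: 0.561
finger_force: 45.0
```

send_rows(
  delta_pos=[
    [0, -30, 0],
    [0, -50, 0],
    [0, -60, 0],
    [-5, -60, 0],
    [-5, -60, 0],
    [-5, -60, 0],
    [0, -60, 0],
    [0, -50, 0],
  ],
  dr=[
    [0, 0, 0],
    [0, 0, 0],
    [0, 0, 0],
    [0, 0, 0],
    [0, 0, 0],
    [0, 0, 0],
    [0, 0, 0],
    [0, 0, 0],
  ],
  gripper=[1, 1, 1, 1, 1, 1, 1, 1],
)

```text
clock: 6.45
position: [0.5306, -0.2103, 0.2283]
eef_rot: [0.001, 1.0, 0.0, -0.001]
force: [1.5, 0.2, -2.3]
width: 0.563
finger_force: 45.0
```

send_rows(
  delta_pos=[
    [0, -40, 0],
    [0, -18, 0],
    [0, 0, 0],
    [0, 0, 0],
  ],
  dr=[
    [0, 0, 0],
    [0, 0, 0],
    [0, 0, 0],
    [0, 0, 0],
  ],
  gripper=[1, 1, 1, 1],
)

```text
clock: 6.95
position: [0.5315, -0.2654, 0.2291]
eef_rot: [-0.0, 1.0, 0.0, -0.0]
force: [0.8, -0.2, -2.7]
width: 0.565
finger_force: 45.0
```

```bash
python3 - <<'E'
from h import *
s=ctrl.sense();print(s['clock'],s['position'],s['force'],s['torque'],s['width'])
a,da=ctrl.snapshot('scene');b,db=ctrl.snapshot('wrist')
a=cv2.resize(a[200-130:200+130,60:320],None,fx=1.5,fy=1.5);b=cv2.resize(b,(512,384))
h=max(a.shape[0],384);I=np.zeros((h,a.shape[1]+400,3),np.uint8);I[:a.shape[0],:a.shape[1]]=a;I[:384,a.shape[1]:]=b[:,56:456]
cv2.imwrite('pics/held.png',I[:,:,::-1])
E
```

```text
6.95 [ 0.53148061 -0.26540364  0.22905019] [ 0.82452447 -0.18391709 -2.6995766 ] [ 0.0344554  -0.00978371  0.03381608] 0.5647506773813673
```

View pics/held.png

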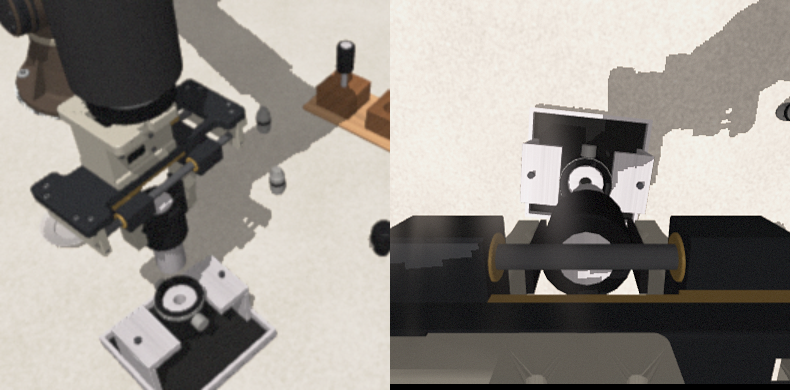

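The drift hangs upright in the grip: in the left pane its nose is above the tube mouth at about (180,285), and in the right pane the tube is at (587,180). I correct by 1 mm and lower it into the bore.

send_rows(
  delta_pos=[
    [-1, -1, 15],
    [0, 0, 20],
    [0, 0, 12],
    [0, 0, 6],
    [0, 0, 3],
    [0, 0, 0],
  ],
  dr=[
    [0, 0, 0],
    [0, 0, 0],
    [0, 0, 0],
    [0, 0, 0],
    [0, 0, 0],
    [0, 0, 0],
  ],
  gripper=[1, 1, 1, 1, 1, 1],
)

```text
clock: 7.8
position: [0.5329, -0.2673, 0.1738]
eef_rot: [0.0, 1.0, -0.0, 0.0]
force: [0.6, 0.2, -2.4]
width: 0.56
finger_force: 45.0
```

send_rows(
  delta_pos=[
    [0, 0, 3],
    [0, 0, 3],
    [0, 0, 3],
    [0, 0, 3],
    [0, 0, 3],
    [0, 0, 3],
    [0, 0, 3],
    [0, 0, 3],
  ],
  dr=[
    [0, 0, 0],
    [0, 0, 0],
    [0, 0, 0],
    [0, 0, 0],
    [0, 0, 0],
    [0, 0, 0],
    [0, 0, 0],
    [0, 0, 0],
  ],
  gripper=[1, 1, 1, 1, 1, 1, 1, 1],
)

```text
clock: 8.8
position: [0.5318, -0.2668, 0.1481]
eef_rot: [0.0, 1.0, 0.001, -0.001]
force: [0.2, 1.0, -2.6]
width: 0.556
finger_force: 45.0
```

send_rows(
  delta_pos=[
    [0, 0, 4],
    [0, 0, 4],
    [0, 0, 4],
    [0, 0, 4],
    [0, 0, 3],
    [0, 0, 3],
    [0, 0, 2],
    [0, 0, 0],
  ],
  dr=[
    [0, 0, 0],
    [0, 0, 0],
    [0, 0, 0],
    [0, 0, 0],
    [0, 0, 0],
    [0, 0, 0],
    [0, 0, 0],
    [0, 0, 0],
  ],
  gripper=[1, 1, 1, 1, 1, 1, 1, 1],
)

```text
clock: 9.8
position: [0.5326, -0.2672, 0.1254]
eef_rot: [0.0, 1.0, 0.0, -0.0]
force: [-0.2, 0.3, -2.5]
width: 0.561
finger_force: 45.0
```

```bash
python3 - <<'E'
from h import *
s=ctrl.sense();print(s['clock'],s['position'],s['force'],s['torque'],s['width'])
a,_=ctrl.snapshot('scene')
cv2.imwrite('pics/in.png',cv2.resize(a[190:360,80:300],None,fx=3,fy=3,interpolation=cv2.INTER_CUBIC)[:,:,::-1])
E
```

```text
9.8 [ 0.5326451  -0.26724964  0.12544298] [-0.15823436  0.26971542 -2.52415745] [-0.05187942  0.00269379  0.04268006] 0.5609889705019785
```

View pics/in.png

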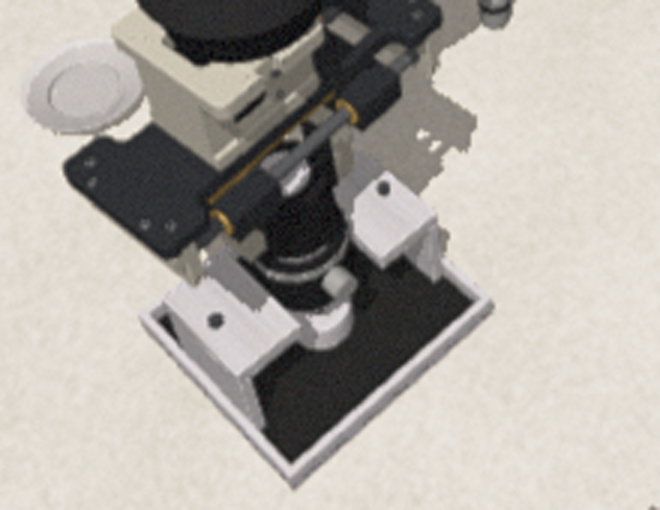

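The picture shows the ring lying in the tray below the tube at about (325,325). A gap of about 7 mm remains between the head and the rim at (305,262), so I close it gently.

send_rows(
  delta_pos=[
    [0, 0, 2],
    [0, 0, 2],
    [0, 0, 1],
    [0, 0, 1],
    [0, 0, 0.5],
    [0, 0, 0],
  ],
  dr=[
    [0, 0, 0],
    [0, 0, 0],
    [0, 0, 0],
    [0, 0, 0],
    [0, 0, 0],
    [0, 0, 0],
  ],
  gripper=[1, 1, 1, 1, 1, 1],
)

```text
clock: 10.6
position: [0.5327, -0.2672, 0.119]
eef_rot: [0.0, 1.0, -0.0, -0.0]
force: [0.5, -0.6, -2.9]
width: 0.565
finger_force: 45.0
```

send_rows(
  delta_pos=[
    [0, 0, 0.5],
    [0, 0, 0.5],
    [0, 0, 0],
  ],
  dr=[
    [0, 0, 0],
    [0, 0, 0],
    [0, 0, 0],
  ],
  gripper=[1, 1, 1],
)

```text
clock: 10.98
position: [0.5329, -0.2673, 0.1187]
eef_rot: [-0.0, 1.0, -0.0, 0.0]
force: [-1.8, 2.1, 4.9]
width: 0.561
finger_force: 45.0
```

The force changed by about 7.5 N, so the head is on the rim at the expected height. I release and retreat upward.

send_rows(
  delta_pos=[
    [0, 0, 0],
    [0, 0, 0],
    [0, 0, 0],
    [0, 0, 0],
    [0, 0, 0],
    [0, 0, 0],
  ],
  dr=[
    [0, 0, 0],
    [0, 0, 0],
    [0, 0, 0],
    [0, 0, 0],
    [0, 0, 0],
    [0, 0, 0],
  ],
  gripper=[0, 0, 0, 0, 0, 0],
)

```text
clock: 11.72
position: [0.5327, -0.2672, 0.118]
eef_rot: [0.0, 1.0, 0.0, -0.0]
force: [-0.7, 0.5, 0.0]
width: 0.999
finger_force: 0.0
```

send_rows(
  delta_pos=[
    [0, 0, -10],
    [0, 0, -25],
    [0, 0, -35],
    [0, 0, -35],
    [0, 0, -30],
    [40, 0, 0],
    [50, 0, 0],
    [0, 0, 0],
  ],
  dr=[
    [0, 0, 0],
    [0, 0, 0],
    [0, 0, 0],
    [0, 0, 0],
    [0, 0, 0],
    [0, 0, 0],
    [0, 0, 0],
    [0, 0, 0],
  ],
  gripper=[0, 0, 0, 0, 0, 0, 0, 0],
)

```text
clock: 12.72
position: [0.4402, -0.2672, 0.2547]
eef_rot: [0.001, 1.0, -0.0, 0.001]
force: [0.4, -0.3, -0.1]
width: 1.002
finger_force: 0.0
```

```bash
python3 look.py w3 0.150 0.5327 -0.267; python3 - <<'E'
from h import *
a,_=ctrl.snapshot('scene')
cv2.imwrite('pics/end.png',cv2.resize(a[190:360,80:300],None,fx=3,fy=3,interpolation=cv2.INTER_CUBIC)[:,:,::-1])
E
```

```text
12.725 [ 0.4402 -0.2672  0.2547] [ 5.e-04  1.e+00 -1.e-04  1.e-03] [-0.16  0.07 -0.29 -0.   -1.2  -1.41] [ 0.4 -0.3 -0.1] 1.0022733171448095
[231 270  45  22 770] [253.  278.6] z 0.1515 circ [ 0.534  -0.2672  0.0242]
```

View pics/end.png

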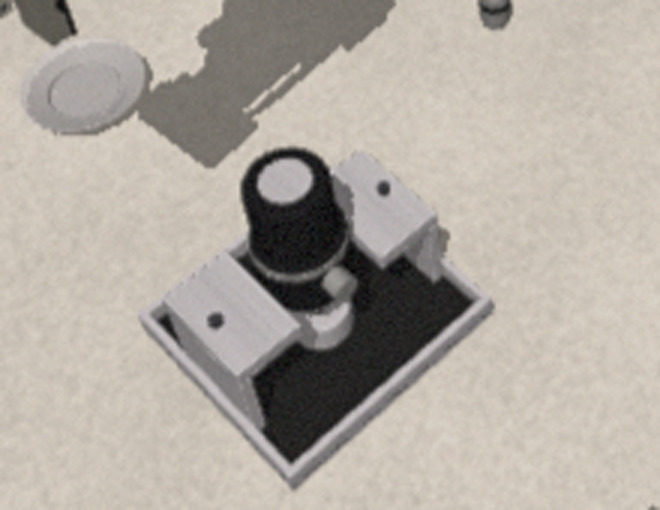

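The drift's head sits on the rim with its top at (285,180), measured z about 0.151. The ring lies in the tray at (325,325), so I hand in.

```bash
python3 -c "
from cell import ctrl
print(ctrl.hand_in())"
```

```text
the job is handed in; nothing more can be done
None
```

The middle drift pushed the spacer out into the tray and now stands released with its head on the tube's rim; I handed the job in after about 13 s of robot time (verdict not shown).

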